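# Find the nearly empty bottle by weight and stand it on the spring scale

### The arm

A 6-joint arm with a two-finger parallel gripper is mounted at the origin on the work surface. World frame = base frame: x ahead of the robot, y to its left, z up, the work surface at z = 0. Lengths are in mm, angles in rad, forces in N, time in s.
With the tool pointing down it reaches from about 275 to 725 mm from the base axis. Payload 5.6 kg.
Tool frame: the origin (TCP) lies midway between the tips of the shut fingers; the grasp point (between the pads) lies 19 mm behind it (ctrl.pinch_z is the distance from the TCP to the grasp point, in mm); y points along the fingers, z is the direction in which the jaws open and shut, and the axes are right-handed (so a half turn about y gives the same grasp; the last joint's range is limited). The gripper opens to 85 mm and grips with 20 to 120 N. Pads are 22 mm wide; open, the fingers measure 114 mm over their backs; the gripper's body (76 mm by 85 mm) begins 54 mm behind the grasp point. The pads swing forward as they close: fully open they stand 13 mm farther back than shut.
Start: joints at [1.414, 0.255, 0.108, 0, -1.424, -0.285], TCP at [235.135, 497.196, 201.083] pointing down, gripper open.
Joint ranges: [-2.95, 2.95], [-1.21, 1.97], [-1.09, 1.5], [-2.87, 1.71], [-2.94, -0.07], [-3.05, 3.05]. Speed limits (rad/s): [2.57, 2.57, 3.14, 3.14, 3.14, 3.14].

### API

Orientations are given as a unit quaternion [x, y, z, w].
In Python, from rig import ctrl gives the robot as it stands. Calls block until the motion is done:
- ctrl.move_to(position, orientation): joint-space move of the TCP to a pose.
- ctrl.line_to(position, ori=None, speed=150, stop_force=None): straight line of the TCP; ori=None keeps the orientation; speed is the mean speed in mm/s. With stop_force (N) it stops when the force on the tool has changed by that much, and returns True; else False.
- ctrl.move_joints(angles): joint-space move.
- ctrl.release() and ctrl.grasp(strength=None): open the fingers fully, or close them until they stop; strength is the grip in N (None keeps the last).
- ctrl.dwell(seconds).
- ctrl.inverse_kinematics(position, orientation): joint angles nearest the present ones, or None.
- ctrl.camera(name): name is "side" or "top" or "wrist"; returns a dict with "pixels" (480x640x3 uint8, red, green, blue), "mtx" (3x3 intrinsics, pixels), "R" (3x3) and "t" (3): a world point X has camera coordinates R X + t; the wrist camera has in their place "mount" (4x4, takes a point from camera to tool coordinates, whose origin is the TCP and whose axes are the tool frame's). Camera axes: x right, y down, z forward; pixel columns grow to the right and rows downward; lengths in mm; the calibration is good to about 2 mm. A picture is of the moment at which its call begins: read the wrist's pose just before it. There is no depth.
A pose or a line that the arm cannot do raises ctrl.MotionError and nothing moves.
- ctrl.close_job(): hands the job in, once; it reports no verdict.
Trained networks look in the newest picture that a camera, given by its name, has taken for a name from the list of things; names that differ only in an ending like _2 or _b are one class to them, and where a whole thing is asked for, a point or a joint stands for the part that bears it (a point fixed in the world has none). Each returns a list of dicts, best first, with "p" (0 to 1); they miss things now and then, are a little off and sometimes report something else, mostly with a low value. They report only what shows in the picture. A call takes as long as a camera call. They do not tell look-alikes from the thing itself.
- ctrl.find_in(camera, name): "at" ([x, y, z] in mm, in world coordinates, good to about 4 mm: the middle of the surface that is visible of it).
- ctrl.trace(camera, name): "pixels" (480x640 bool, what is visible of it).
- ctrl.place_of(camera, name): "at" ([x, y, z] in mm, in world coordinates, good to about 4 mm: a listed point, or the origin of a listed thing).
Readings, each from a call of its own:
- ctrl.get_time(): time.
- ctrl.get_joints(): joint angles.
- ctrl.get_joint_vel(): joint speeds.
- ctrl.get_tau(): joint torques, N m.
- ctrl.get_tool_pos(): TCP position.
- ctrl.get_eef_rot(): TCP orientation.
- ctrl.get_ft_force(): force on the tool from outside, world axes, zero at the start.
- ctrl.get_moment(): the same for the moment, N m.
- ctrl.get_gripper_width(): opening from 0.0 (shut) to 1.0 (fully open).
Only numpy, scipy, OpenCV 4.12 (cv2) and the standard library are available. Lean on these libraries where they do the work, as an engineer would, in place of code of your own. Each camera call takes 0.05 s, during which the arm holds its last target. There are 200 camera calls.

### The job

The three bottles leaning in the green rack look alike, but two are full and one is nearly used up: find the nearly empty one by feeling its weight in the grip, and stand it upright in the middle of the spring scale's platform. Set it down gently and never put a full bottle on the scale, because either would press the platform too far down; leave or put back the full ones in their own places in the rack, knock no bottle over, and do not disturb the other things on the bench.

Things in the scene. Friction and masses are not known exactly. Their poses are not given: they have to be found in the camera images.
- bottle_1_mid (a point): One of three look-alike closed square bottles: white body 60 x 60 x 98 mm, red round cap (42 mm), 115 mm tall in all. Point: on its axis, half-way up (57.5 mm from the foot); z from foot to cap, x, y square to the sides. It starts leaning in the rack, z tipped 30 deg towards the rack's -x, y along the rack; sides +y, -y free to grip. Two are full (350-410 g), one nearly empty (80-140 g), any place.
- bottle_2_mid (a point): One of three look-alike closed square bottles: white body 60 x 60 x 98 mm, red round cap (42 mm), 115 mm tall in all. Point: on its axis, half-way up (57.5 mm from the foot); z from foot to cap, x, y square to the sides. It starts leaning in the rack, z tipped 30 deg towards the rack's -x, y along the rack; sides +y, -y free to grip. Two are full (350-410 g), one nearly empty (80-140 g), any place.
- bottle_3_mid (a point): One of three look-alike closed square bottles: white body 60 x 60 x 98 mm, red round cap (42 mm), 115 mm tall in all. Point: on its axis, half-way up (57.5 mm from the foot); z from foot to cap, x, y square to the sides. It starts leaning in the rack, z tipped 30 deg towards the rack's -x, y along the rack; sides +y, -y free to grip. Two are full (350-410 g), one nearly empty (80-140 g), any place.
- rack: Fixed green rack, 357 (its y) x 130 x 98 mm; origin under its centre, +x away from the robot. Open bays at y = -115, 0, 115 mm: the bottle's foot centre sits at x 0, 45 mm up, on a sloping ledge; it leans 30 deg on a back plate 78 mm high. Partitions 30 mm high, 25 mm beside each bottle; a 6 mm front lip 11 mm from the foot: lift straight up, lower straight down.
- pan_top (a point): Centre of the upper face of the scale's square steel platform, 130 x 130 mm, level, 6 mm thick; x and y along its sides, z up. Unloaded it lies 105 mm above the bench; it sinks with the load. The grey fixed base below is 150 x 150 mm and 60 mm high.
- pan (a joint): How far the spring platform has sunk (m): 0 unloaded, growing downwards, stop at 0.034. Spring 100 N/m (about 1 mm for each 10 g), damped. The nearly empty bottle sinks it 8 to 14 mm; more than 26 mm is an overload; a full bottle overloads it.
- tube_rack: Bystander: loose green rack of capped sample tubes, 90 x 200 mm, 97 mm high; origin at the centre of its underside. To be left alone.
- tip_box: Bystander: loose closed box of pipette tips, 122 x 87 mm, 67 mm high; origin at the centre of its underside. To be left alone.
- pen: Bystander: loose black marker pen lying on the bench, 130 mm long along its x, 13 mm thick; origin at the centre of its underside. To be left alone.
Not all that is in view belongs to the job. Leave any purple look-alike of the part that bears bottle_3_mid alone. What is shaped like the part that bears bottle_1_mid but orange is not meant.

How it is judged (in metres and radians):
At the end, for the whole second after the job is handed in: One bottle stands upright (within 0.1 rad) on the platform, within 30 mm of its middle, let go, the platform sunk 5 to 20 mm (only the nearly empty bottle does that); the other two lean in their own places in the rack, within 20 mm of where they began and leaning 0.40 to 0.65 rad (((horizontal distance between bottle_1_mid and pan_top below 0.03 m and angle between bottle_1_mid's own z axis and vertical below 0.1 rad and z of bottle_1_mid in the frame of pan_top between 0.05 and 0.065 m and distance of each of bottle_2_mid, bottle_3_mid from where it was at the start of the episode below 0.02 m and angle between bottle_2_mid's own z axis and vertical between 0.4 and 0.65 rad and angle between bottle_3_mid's own z axis and vertical between 0.4 and 0.65 rad) or (horizontal distance between bottle_2_mid and pan_top below 0.03 m and angle between bottle_2_mid's own z axis and vertical below 0.1 rad and z of bottle_2_mid in the frame of pan_top between 0.05 and 0.065 m and distance of each of bottle_1_mid, bottle_3_mid from where it was at the start of the episode below 0.02 m and angle between bottle_1_mid's own z axis and vertical between 0.4 and 0.65 rad and angle between bottle_3_mid's own z axis and vertical between 0.4 and 0.65 rad) or (horizontal distance between bottle_3_mid and pan_top below 0.03 m and angle between bottle_3_mid's own z axis and vertical below 0.1 rad and z of bottle_3_mid in the frame of pan_top between 0.05 and 0.065 m and distance of each of bottle_1_mid, bottle_2_mid from where it was at the start of the episode below 0.02 m and angle between bottle_1_mid's own z axis and vertical between 0.4 and 0.65 rad and angle between bottle_2_mid's own z axis and vertical between 0.4 and 0.65 rad)) and value of joint pan between 0.005 and 0.02 m); the robot touches nothing.
It fails at once if the scale is overloaded: its platform pressed down more than 26 mm (a full bottle, or a rough or heavy set-down) (value of joint pan above 0.026 m).
It fails at once if a bystander (tube rack, tip box or pen) is moved more than 20 mm (distance of any of tube_rack, tip_box, pen from where it was at the start of the episode above 0.02 m).
It fails at once if a bottle is knocked over (leaning more than 1.2 rad) (angle between any of bottle_1_mid, bottle_2_mid, bottle_3_mid's own z axis and vertical above 1.2 rad).
It also fails if it takes over 64 s, if anything falls off the work surface, if the arm or the gripper's body presses on something with over 40 N, if the wrist force passes 120 N, or if a joint passes its speed limit or range.

## Working session

There is one attempt and no reset: what is moved stays moved. The work goes in short steps, each a Python script; the robot and the scene stay as the last script left them, time stands still between calls to the robot, and variables do not carry over. Pictures are saved under pics/ and viewed, about 8 in all and at most 12, crops included, and the job is handed in when it is done.

```bash
mkdir -p pics; ls
python3 - <<'E'
from rig import ctrl
import cv2,numpy as np
print(ctrl.get_time(),ctrl.get_tool_pos(),ctrl.get_eef_rot(),ctrl.pinch_z)
ims=[]
for c in("side","top"):
    d=ctrl.camera(c); ims.append(d)
    cv2.imwrite(f"pics/{c}0.png",d["pixels"][:,:,::-1])
    for n in("bottle_1_mid","rack","pan_top","tube_rack","tip_box","pen"):
        print(c,n,[(np.round(r["at"]).tolist(),round(r["p"],2)) for r in ctrl.place_of(c,n)])
print(ctrl.get_time())
E
```

```text
pics
0.0 [234.8733904  496.70705304 200.19969586] [-0.15483355 -0.68926026  0.69057867  0.15507405] 18.700000000000003
side bottle_1_mid [([541.0, -141.0, 92.0], 0.75), ([750.0, -194.0, 31.0], 0.59)]
side rack [([564.0, -140.0, 2.0], 0.75), ([529.0, -250.0, 90.0], 0.55), ([759.0, 14.0, 2.0], 0.48), ([420.0, -512.0, -0.0], 0.42)]
side pan_top [([522.0, 299.0, 107.0], 0.96)]
side tube_rack [([762.0, 16.0, 3.0], 0.85)]
side tip_box [([420.0, -511.0, -4.0], 0.69)]
side pen [([723.0, 339.0, 1.0], 0.43)]
top bottle_1_mid [([539.0, -138.0, 100.0], 0.91), ([753.0, -191.0, 31.0], 0.73)]
top rack [([563.0, -147.0, 0.0], 0.76)]
top pan_top [([521.0, 295.0, 105.0], 0.75), ([759.0, 15.0, 2.0], 0.16)]
top tube_rack [([759.0, 14.0, 3.0], 0.87)]
top tip_box [([421.0, -512.0, 1.0], 0.68)]
top pen [([718.0, 341.0, 2.0], 0.65)]
0.7
```

View pics/side0.png

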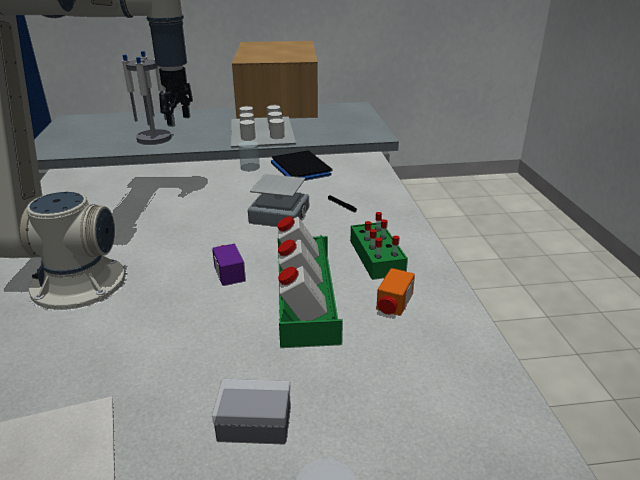

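View pics/top0.png

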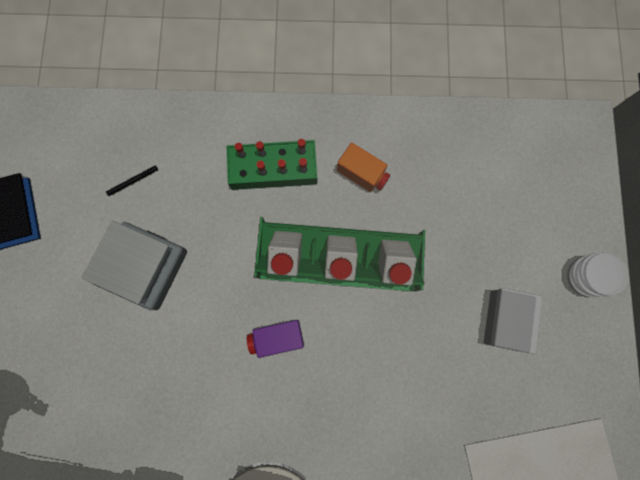

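The side view shows three leaning bottles, with caps at about (287,225), (288,247) and (289,276). The scale is at (278,195). The orange and purple decoys lie on the bench. In the top view the caps are at (282,264), (341,268) and (400,273), and the platform is a rotated square around (130,262).

```bash
cat > h.py <<'E'
import cv2,numpy as np
from scipy.spatial.transform import Rotation as Rot
def P(d): return d["mtx"]@np.c_[d["R"],d["t"]]
def tri(ds,uvs):
    A=[]
    for d,(u,v) in zip(ds,uvs):
        p=P(d); A+= [u*p[2]-p[0],v*p[2]-p[1]]
    X=np.linalg.svd(np.array(A))[2][-1]; return X[:3]/X[3]
def plane(d,uv,z):
    p=P(d); H=np.c_[p[:,0],p[:,1],p[:,2]*z+p[:,3]]
    X=np.linalg.solve(H,[uv[0],uv[1],1]); return X[:2]/X[2]
def proj(d,X):
    q=P(d)@np.r_[X,1]; return q[:2]/q[2]
def blobs(m,amin=60):
    n,_,s,c=cv2.connectedComponentsWithStats(m.astype(np.uint8)); return [(c[i],s[i,4]) for i in range(1,n) if s[i,4]>amin]
def red(im):
    h=cv2.cvtColor(im,cv2.COLOR_RGB2HSV); return ((h[...,0]<6)|(h[...,0]>174))&(h[...,1]>170)&(h[...,2]>90)
def tool(zdir,ydir): # tool z (approach) unknown helper: columns x,y,z
    z=np.array(zdir,float);z/=np.linalg.norm(z);y=np.array(ydir,float);y/=np.linalg.norm(y);return np.c_[np.cross(y,z),y,z]
E
python3 - <<'E'
from rig import ctrl
from h import *
ds=[ctrl.camera(c) for c in("side","top")]
b=[blobs(red(d["pixels"])) for d in ds]
for x in b: print([(np.round(c,1).tolist(),int(a)) for c,a in x])
S=sorted([c for c,a in b[0] if 270<c[0]<305 and 210<c[1]<290],key=lambda c:c[1])
T=sorted([c for c,a in b[1] if 250<c[1]<290 and c[0]>265 and c[0]<415],key=lambda c:c[0])
C=[tri(ds,p) for p in zip(S,T)]; print(np.round(C))
for p,X in zip(zip(S,T),C): print([np.round(proj(d,X)-uv,1).tolist() for d,uv in zip(ds,p)])
for d,c in zip(ds,("side","top")):
    m=ctrl.trace(c,"pan_top")
    for r in m[:1]:
        cs=max(cv2.findContours(r["pixels"].astype(np.uint8),0,2)[0],key=cv2.contourArea)
        q=cv2.minAreaRect(cs); print(c,r["p"],q, np.round([plane(d,u,105) for u in cv2.boxPoints(q)]).tolist())
    for r in ctrl.trace(c,"rack")[:1]:
        cs=max(cv2.findContours(r["pixels"].astype(np.uint8),0,2)[0],key=cv2.contourArea)
        q=cv2.minAreaRect(cs); print(c,"rack",r["p"],q)
im=ds[1]["pixels"][200:330,60:440][:,:,::-1]
cv2.imwrite("pics/crop.png",cv2.resize(im,None,fx=2.1,fy=2.1,interpolation=cv2.INTER_CUBIC))
print(ctrl.get_eef_rot(), np.round(Rot.from_quat(ctrl.get_eef_rot()).as_matrix(),2))
w=ctrl.camera("wrist"); print(np.round(w["mount"],2))
E
```

```text
[([285.5, 221.7], 117), ([286.6, 245.7], 145), ([287.7, 273.6], 182), ([388.9, 299.6], 76)]
[([281.5, 263.7], 302), ([340.9, 268.7], 227), ([250.3, 343.9], 94)]
[[ 519.  -23.  144.]
 [ 512. -138.  143.]]
[[-0.6, 0.1], [0.0, -1.2]]
[[-0.7, 0.1], [0.0, -1.3]]
side 0.73 ((276.7972412109375, 186.926025390625), (50.87680435180664, 23.972816467285156), 6.009006023406982) [[440.0, 220.0], [452.0, 395.0], [602.0, 331.0], [577.0, 166.0]]
side rack 0.89 ((309.3034362792969, 291.29986572265625), (109.79681396484375, 63.37613296508789), 88.02507019042969)
top 0.82 ((124.0, 262.0), (63.504329681396484, 67.9764633178711), 26.56505012512207) [[484.0, 382.0], [610.0, 334.0], [553.0, 213.0], [430.0, 263.0]]
top rack 0.85 ((340.0052795410156, 255.30474853515625), (169.9447479248047, 62.807151794433594), 4.262611389160156)
[ 0.15493106  0.68992583 -0.68992468 -0.15492789] [[-0.9   0.   -0.43]
 [ 0.43  0.   -0.9 ]
 [-0.   -1.   -0.  ]]
[[   0.      0.96    0.28  -71.53]
 [   0.     -0.28    0.96 -172.97]
 [   1.     -0.     -0.     -1.46]
 [   0.      0.      0.      1.  ]]
```

View pics/crop.png

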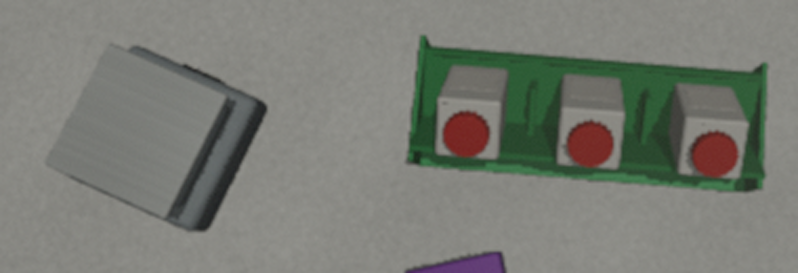

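The crop confirms both the layout and the yaw: the platform is rotated about 26° in the image and the rack about 4°. Next I'll move to hover poses along the bottle axis and triangulate the caps with the wrist camera.

```bash
cat >> h.py <<'E'
yaw=-0.066
def rackR(): return Rot.from_euler('z',yaw).as_matrix()
AX=np.array([-.5,0,np.sqrt(.75)])
def q_tilt(sgn=1):
    R=rackR(); return Rot.from_matrix(tool(R@[0,sgn,0],-(R@AX))).as_quat()
def wcam(ctrl):
    p=np.array(ctrl.get_tool_pos());q=ctrl.get_eef_rot();d=ctrl.camera("wrist")
    T=np.eye(4);T[:3,:3]=Rot.from_quat(q).as_matrix();T[:3,3]=p
    M=np.linalg.inv(T@np.array(d["mount"])); d["R"]=M[:3,:3];d["t"]=M[:3,3];return d
E
python3 - <<'E'
from rig import ctrl
from h import *
import pickle
O=np.array([567,-143,0.]); R=rackR()
foot=lambda y:O+R@[0,y,45.]
for s in(1,-1):
    for y in(115,0,-115):
        for h in(56,186):
            j=ctrl.inverse_kinematics(foot(y)+R@AX*h,q_tilt(s)); print(s,y,h,None if j is None else np.round(j,2))
E
```

```text
1 115 56 [ 0.31 -0.02 -0.86  0.68 -0.3  -2.56]
1 115 186 [ 0.49 -0.28 -0.68  0.4  -0.75 -2.36]
1 0 56 [ 0.07  0.02 -0.68  0.19 -0.36 -1.87]
1 0 186 [ 0.11 -0.24 -0.56  0.13 -0.73 -1.82]
1 -115 56 [-0.25  0.11 -0.43 -0.19 -0.52 -1.25]
1 -115 186 [-0.29 -0.11 -0.35 -0.15 -0.82 -1.28]
-1 115 56 [ 0.31 -0.02 -0.86  0.68 -0.3   0.58]
-1 115 186 [ 0.49 -0.28 -0.68  0.4  -0.75  0.78]
-1 0 56 [ 0.07  0.02 -0.68  0.19 -0.36  1.27]
-1 0 186 [ 0.11 -0.24 -0.56  0.13 -0.73  1.32]
-1 -115 56 [-0.25  0.11 -0.43 -0.19 -0.52  1.9 ]
-1 -115 186 [-0.29 -0.11 -0.35 -0.15 -0.82  1.86]
```

Run:
```python
from rig import ctrl
from h import *
O=np.array([567,-143,0.]); R=rackR(); q=q_tilt(-1)
p=np.array(ctrl.get_tool_pos()); ctrl.line_to(p+[0,0,90],speed=200)
ds=[];obs=[]
for k,y in enumerate((80,0,-80)):
    ctrl.move_to(O+R@[0,y,45]+R@AX*200,q)
    ctrl.dwell(.2); d=wcam(ctrl); ds.append(d); b=blobs(red(d["pixels"]),200); obs.append(b)
    print(ctrl.get_time(),np.round(ctrl.get_ft_force(),2),[(np.round(c).tolist(),int(a)) for c,a in b])
    if k==1: cv2.imwrite("pics/w1.png",d["pixels"][:,:,::-1])
np.save("ds.npy",np.array([ds,obs],dtype=object),allow_pickle=True)
for y in(115,0,-115):
    X=O+R@[0,y,45]+R@AX*115; print(y,X,[np.round(proj(d,X)).tolist() for d in ds])
```

```text
4.0417 [-0.35 -0.11  0.88] [([475.0, 66.0], 369), ([439.0, 235.0], 2690), ([604.0, 234.0], 2652), ([275.0, 236.0], 2790)]
4.75 [ 0.14  0.47 -0.38] [([402.0, 66.0], 390), ([161.0, 235.0], 2806), ([325.0, 235.0], 2794), ([489.0, 234.0], 2702)]
5.4583 [ 0.33 -1.25  0.52] [([328.0, 64.0], 365), ([375.0, 234.0], 2720), ([211.0, 234.0], 2753), ([46.0, 235.0], 2742)]
115 [517.20968041 -24.45813366 144.59292144] [[279.0, 238.0], [164.0, 237.0], [50.0, 237.0]]
0 [ 509.62518955 -139.20775457  144.59292144] [[444.0, 238.0], [330.0, 237.0], [215.0, 237.0]]
-115 [ 502.04069869 -253.95737548  144.59292144] [[609.0, 238.0], [495.0, 237.0], [380.0, 237.0]]
```

View pics/w1.png

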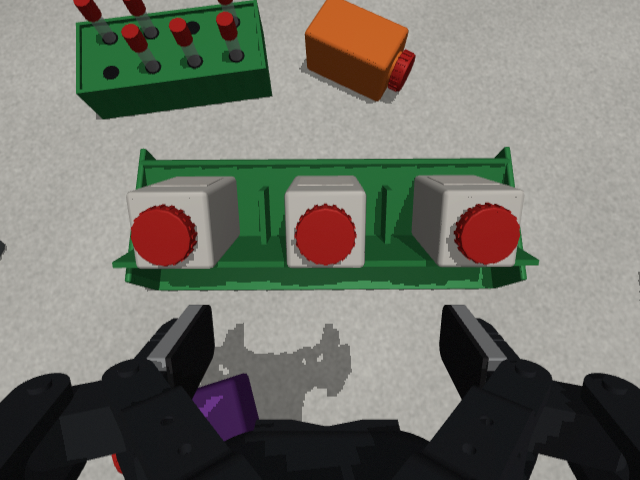

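The wrist view shows the rack square in the image, with caps at (161,235), (325,235) and (489,234). That is 4 px from prediction, so yaw and geometry hold. I'll refine from these views and weigh the first bottle.

```bash
cat >> h.py <<'E'
def mean_force(ctrl,n=60):
    f=[]
    for _ in range(n): f.append(ctrl.get_ft_force()); ctrl.dwell(.01)
    return np.mean(f,0),np.std(f,0)
E
python3 - <<'E'
from rig import ctrl
from h import *
ds,obs=np.load("ds.npy",allow_pickle=True); R=rackR()
t0=ctrl.get_time()
caps=[]
for i in range(3):
    uv=[sorted([c for c,a in b if a>2000],key=lambda c:c[0])[i] for b in obs]
    X=tri(ds,uv); f=X-R@AX*115; caps.append(f); print(np.round(X,1),"foot",np.round(f,1))
np.save("feet.npy",caps)
# middle bottle first
q=q_tilt(-1); f=np.array(caps[1]); f[2]=45
ctrl.move_to(f+R@AX*170,q)
ctrl.line_to(f+R@AX*57,speed=120)
f0=mean_force(ctrl); t1=ctrl.get_time()
ctrl.grasp(50); print("w",ctrl.get_gripper_width(),mean_force(ctrl,10)[0])
p=np.array(ctrl.get_tool_pos()); ctrl.line_to(p+[0,0,40],speed=80); ctrl.dwell(.2)
f1=mean_force(ctrl)
print(f0,f1,f1[0]-f0[0],t0,t1,ctrl.get_time())
E
```

```text
[518.7 -21.9 144.3] foot [576.1 -25.7  44.7]
[ 512.1 -136.4  143.2] foot [ 569.5 -140.2   43.7]
[ 504.9 -250.9  144.3] foot [ 562.3 -254.7   44.7]
w 0.6837835734422304 [-4.53090602 -0.399097    5.1331289 ]
(array([-0.02033758,  0.01904588,  0.08974652]), array([0.41264483, 0.47327423, 0.43496635])) (array([-0.06568887,  0.09162635, -3.77826438]), array([0.41425898, 0.51331603, 0.57996588])) [-0.04535128  0.07258046 -3.8680109 ] 5.4583 7.525 9.35
```

Middle bottle: 3.9 N, so it is full. I'll put it back and weigh the +y one.

Run:
```python
from rig import ctrl
from h import *
R=rackR(); q=q_tilt(-1); feet=np.load("feet.npy"); feet[:,2]=45
p=np.array(ctrl.get_tool_pos())
print("stop",ctrl.line_to(p-[0,0,39.5],speed=50,stop_force=15)); ctrl.release(); ctrl.dwell(.2)
p=np.array(ctrl.get_tool_pos()); ctrl.line_to(p+R@AX*120,speed=150)
f=feet[0]
ctrl.move_to(f+R@AX*170,q); d=wcam(ctrl); cv2.imwrite("pics/w2.png",d["pixels"][:,:,::-1])
ctrl.line_to(f+R@AX*57,speed=120)
f0=mean_force(ctrl)
ctrl.grasp(50); print("w",ctrl.get_gripper_width())
p=np.array(ctrl.get_tool_pos()); ctrl.line_to(p+[0,0,40],speed=80); ctrl.dwell(.2)
f1=mean_force(ctrl)
print(f0[0],f1[0]-f0[0],ctrl.get_time())
```

```text
stop False
w 0.6860752179945888
[ 0.14462664 -0.00399079  0.2079917 ] [-0.21093017  0.08030668 -3.90520642] 15.7833
```

View pics/w2.png

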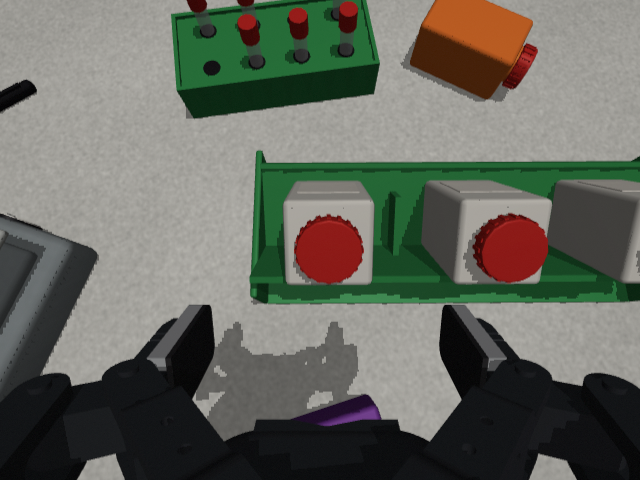

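The middle bottle is back in its bay at (510,248), leaning as before. The +y bottle is also full (3.9 N), so the -y one should be the light one. I'll return this one and weigh the third to confirm.

Run:
```python
from rig import ctrl
from h import *
R=rackR(); q=q_tilt(-1); feet=np.load("feet.npy"); feet[:,2]=45
p=np.array(ctrl.get_tool_pos())
print("stop",ctrl.line_to(p-[0,0,39.5],speed=50,stop_force=15)); ctrl.release(); ctrl.dwell(.2)
p=np.array(ctrl.get_tool_pos()); ctrl.line_to(p+R@AX*120,speed=150)
f=feet[2]
ctrl.move_to(f+R@AX*170,q)
ctrl.line_to(f+R@AX*57,speed=120)
f0=mean_force(ctrl)
ctrl.grasp(50); print("w",ctrl.get_gripper_width())
p=np.array(ctrl.get_tool_pos()); print(p-f); ctrl.line_to(p+[0,0,40],speed=80); ctrl.dwell(.2)
f1=mean_force(ctrl)
print(f0[0],f1[0]-f0[0],ctrl.get_time())
top=ctrl.camera("top"); sd=ctrl.camera("side"); cv2.imwrite("pics/s2.png",sd["pixels"][:,:,::-1])
b=[c for c,a in blobs(red(top["pixels"]),150)]; print(np.round(b,1).tolist())
# scale pose candidates for yaw of tool z
for a in range(-180,180,20):
    for z in(160,240):
        R2=tool([np.cos(np.radians(a)),np.sin(np.radians(a)),0],[0,0,-1]); j=ctrl.inverse_kinematics([520,297,z],Rot.from_matrix(R2).as_quat())
        if z==240: print(a,None if j is None else np.round(j,2))
```

```text
stop False
w 0.686234508440997
[-28.55916748   1.68829444  49.80401389]
[0.00520456 0.02082195 0.11463538] [-0.06484631  0.06514317 -1.16400528] 22.5917
[[281.5, 263.7], [340.7, 268.6], [404.9, 268.5]]
-180 [ 0.78  0.35  0.34  0.   -1.56 -0.78]
-160 [ 0.78  0.35  0.34  0.   -1.56 -0.43]
-140 [ 0.78  0.35  0.34  0.   -1.56 -0.08]
-120 [ 0.78  0.35  0.34  0.   -1.56  0.27]
-100 [ 0.78  0.35  0.34  0.   -1.56  0.62]
-80 [ 0.78  0.35  0.34  0.   -1.56  0.97]
-60 [ 0.78  0.35  0.34  0.   -1.56  1.31]
-40 [ 0.78  0.35  0.34  0.   -1.56  1.66]
-20 [ 0.78  0.35  0.34  0.   -1.56  2.01]
0 [ 0.78  0.35  0.34  0.   -1.56  2.36]
20 [ 0.78  0.35  0.34  0.   -1.56  2.71]
40 None
60 [ 0.78  0.35  0.34  0.   -1.56 -2.87]
80 [ 0.78  0.35  0.34  0.   -1.56 -2.53]
100 [ 0.78  0.35  0.34  0.   -1.56 -2.18]
120 [ 0.78  0.35  0.34  0.   -1.56 -1.83]
140 [ 0.78  0.35  0.34  0.   -1.56 -1.48]
160 [ 0.78  0.35  0.34  0.   -1.56 -1.13]
```

The third bottle weighs 1.16 N (about 119 g), so it is the nearly empty one, and the full bottles' caps are unchanged to 0.2 px. Expected sink is about 11.6 mm. I'll carry it over the scale.

Run:
```python
from rig import ctrl
from h import *
p=np.array(ctrl.get_tool_pos()); ctrl.line_to(p+[0,0,150],speed=180)
a=np.radians(-111); q=Rot.from_matrix(tool([np.cos(a),np.sin(a),0],[0,0,-1])).as_quat()
ctrl.move_to([520.5,297,300],q); ctrl.line_to([520.5,297,185],speed=100); ctrl.dwell(.3)
print(ctrl.get_time(),ctrl.get_tool_pos(),ctrl.get_gripper_width(),mean_force(ctrl,20)[0])
s=ctrl.camera("side"); t=ctrl.camera("top"); w=wcam(ctrl)
for c in("side","top","wrist"): print(c,[(np.round(r["at"]).tolist(),round(r["p"],2)) for r in ctrl.place_of(c,"pan_top")+ctrl.place_of(c,"bottle_3_mid")])
im=s["pixels"][110:240,200:360][:,:,::-1]
im=np.hstack([cv2.resize(im,(480,390),interpolation=cv2.INTER_CUBIC),cv2.resize(w["pixels"][:,:,::-1],(320,390))])
cv2.imwrite("pics/over.png",im)
```

```text
27.2583 [520.57935343 297.07295905 185.22519302] 0.6812672547788324 [-0.03200827 -0.07348822 -0.94463191]
side [([520.0, 298.0, 104.0], 0.72), ([544.0, -20.0, 93.0], 0.75), ([372.0, -2.0, 32.0], 0.63)]
top [([517.0, 299.0, 105.0], 0.9), ([369.0, 1.0, 32.0], 0.83), ([544.0, -24.0, 94.0], 0.78)]
wrist [([719.0, 343.0, 0.0], 0.41)]
```

View pics/over.png

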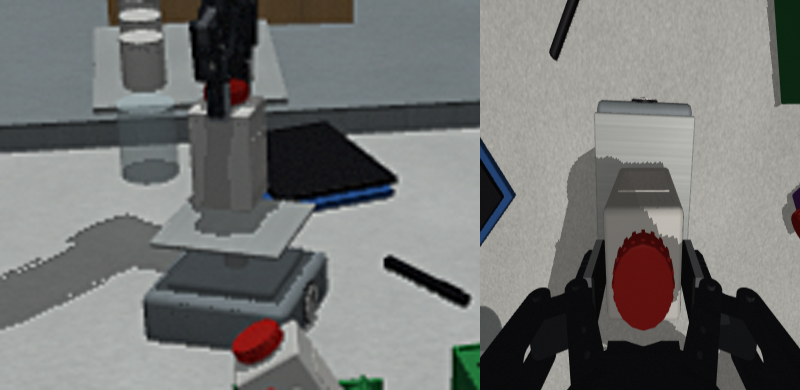

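The bottle hangs upright over the platform: its foot is at about (235,205) in the left crop and the cap is centred in the jaws in the wrist half. Now I'll lower gently, release and retreat.

Run:
```python
from rig import ctrl
from h import *
d=wcam(ctrl); p=np.array(ctrl.get_tool_pos())
b=max(blobs(red(d["pixels"])),key=lambda x:x[1])[0]; print("cap uv",b,"expected",proj(d,p+[0,0,58]))
ctrl.line_to([520,297.5,167],speed=60)
ctrl.line_to([520,297.5,151],speed=25); ctrl.dwell(.5)
print(mean_force(ctrl,40)[0])
```

```text
cap uv [326.03833005 353.37055838] expected [331.00009156 349.37863821]
[ 0.1477361  -0.05636451 -0.1098633 ]
```

The force reads about zero, so the spring carries the whole bottle. I'll release it.

Run:
```python
from rig import ctrl
from h import *
ctrl.release(); ctrl.dwell(.3); p=np.array(ctrl.get_tool_pos())
ctrl.line_to(p+[0,0,60],speed=60); ctrl.line_to(p+[0,0,170],speed=150)
ctrl.move_to([330,330,330],ctrl.get_eef_rot()); ctrl.dwell(.5)
s=ctrl.camera("side"); t=ctrl.camera("top")
for c in("side","top"):
  for n in("pan_top","bottle_3_mid","tube_rack","tip_box","pen"): print(c,n,[(np.round(r["at"]).tolist(),round(r["p"],2)) for r in ctrl.place_of(c,n)])
print([(np.round(c,1).tolist(),int(a)) for c,a in blobs(red(t["pixels"]))],[(np.round(c,1).tolist(),int(a)) for c,a in blobs(red(s["pixels"]))])
cs=[[c for c,a in blobs(red(s["pixels"])) if c[1]<205][:1],[c for c,a in blobs(red(t["pixels"])) if c[0]<200][:1]]
if all(cs): print("cap",tri([s,t],[x[0] for x in cs]))
a=cv2.resize(s["pixels"][110:350,200:440][:,:,::-1],(400,400)); b=cv2.resize(t["pixels"][120:420,60:440][:,:,::-1],(400,316))
o=np.zeros((400,800,3),np.uint8);o[:,:400]=a;o[:316,400:]=b; cv2.imwrite("pics/fin.png",o); print(ctrl.get_time())
```

```text
side pan_top [([523.0, 297.0, 95.0], 0.8)]
side bottle_3_mid [([371.0, -5.0, 32.0], 0.85), ([544.0, -24.0, 93.0], 0.68)]
side tube_rack [([762.0, 16.0, 3.0], 0.89)]
side tip_box [([422.0, -511.0, -2.0], 0.7), ([564.0, -137.0, -1.0], 0.69)]
side pen [([723.0, 341.0, -3.0], 0.57)]
top pan_top [([519.0, 300.0, 92.0], 0.85)]
top bottle_3_mid [([543.0, -20.0, 94.0], 0.78), ([370.0, -2.0, 26.0], 0.6)]
top tube_rack [([758.0, 20.0, 2.0], 0.73)]
top tip_box [([422.0, -510.0, 2.0], 0.94)]
top pen [([720.0, 340.0, 0.0], 0.81)]
[([99.2, 255.6], 390), ([281.4, 263.8], 299), ([341.0, 268.1], 224), ([250.3, 344.0], 95)] [([285.4, 221.6], 115), ([286.6, 245.7], 144), ([388.8, 299.4], 75)]
34.6167
```

View pics/fin.png

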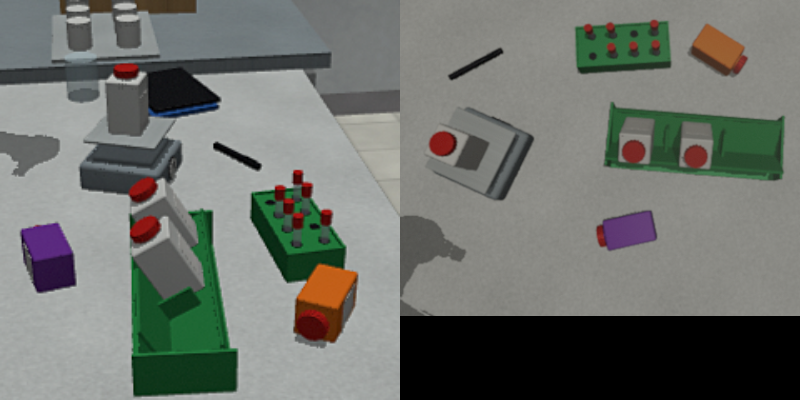

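The final picture shows the bottle upright on the platform, with its cap at (126,70) in the left crop. The two full bottles lean in their bays and the bystanders have not moved. The last check is the cap's x, y position from the top view, then I'll hand in.

Run:
```python
from rig import ctrl
from h import *
t=ctrl.camera("top"); s=ctrl.camera("side"); b=[c for c,a in blobs(red(t["pixels"])) if c[0]<200][0]
X=plane(t,b,209); print(X)
c=[c for c,a in blobs(red(s["pixels"]),20) if c[1]<205]; print(c, [tri([s,t],[k,b]) for k in c])
if np.hypot(*(X-[520,298]))<15: ctrl.close_job(); print("closed")
```

```text
[516.94982717 296.25420636]
[array([275.18644068, 150.10169492])] [array([518.31364947, 296.38443843, 208.9697199 ])]
the job is handed in; nothing more can be done
closed
```

The nearly empty bottle was the one in the rack's -y bay. It now stands upright in the middle of the scale platform, and the job is handed in.

- **Weighing:** I lifted each bottle out of the rack and read the wrist force. The middle bottle gave 3.87 N and the +y bottle 3.91 N, so both are full; I lowered both back into their bays. The -y bottle gave 1.16 N, about 119 g.
- **Placing:** I lowered it until the wrist force was about zero, so the spring already carried its full weight, then opened the fingers and backed away.
- **Bottle position:** The cap is at (518, 296, 209) mm, about 2–4 mm from the platform centre. The bottle looks upright in both views. Its cap sat about 5 px off the expected spot in the wrist view before set-down, and I did not measure its tilt directly afterwards.
- **Platform:** It has sunk about 10–13 mm, with the side and top views reading 95 and 92 mm against 105 mm unloaded.
- **Full bottles:** Their caps are within 0.6 px of where they started.
- **Bystanders:** Their positions match the start to within about 6 mm, which is about what the networks' 4 mm accuracy allows.

The clock read about 35 s at hand-in, against the 64 s limit. No check failed. In the picture taken over the scale, the networks reported the purple and orange look-alikes' class for "bottle" and missed the held one, so I used the cap colour and my own triangulation instead.

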